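# Wedge a press-fitted gearbox housing open evenly

### The arm

A 6-joint arm with a two-finger parallel gripper is mounted at the origin on a cart in front of the work surface, level with it; the furniture and walls round the work are solid. World frame = base frame: x ahead of the robot, y to its left, z up, the work surface at z = 0. Lengths are in m, angles in rad, forces in N, time in s.
With the tool pointing down it reaches from about 0.35 to 0.775 m from the base axis. Payload 5.5 kg.
Tool frame: the origin (TCP) lies midway between the tips of the shut fingers; the grasp point (between the pads) lies 19 mm behind it; z points along the fingers, y is the line along which they close (so a half turn about z gives the same grasp; the last joint's range is limited). The gripper opens to 85 mm and grips with 20 to 120 N. Pads are 22 mm wide; open, the fingers measure 114 mm over their backs; the gripper's body (76 mm by 85 mm) begins 54 mm behind the grasp point. The pads swing forward as they close: fully open they stand 13 mm farther back than shut.
Start: joints at [-1.461, 0.313, 0.046, 1.304, 0, 1.431], TCP at [0.142, -0.557, 0.231] pointing down, gripper open.
Joint ranges: [-2.76, 2.76], [-0.86, 1.69], [-1.03, 1.26], [-2.2, 2.34], [-1.47, 1.5], [-3.14, 3.14]. Speed limits (rad/s): [2.57, 2.57, 3.14, 3.14, 3.14, 3.14].

### API

Orientations are given as a unit quaternion [w, x, y, z].
In Python, from workcell import env gives the robot as it stands.
- The arm moves only by the tool move_arm, never from a script. Its argument "targets" is a list of rows, each a list of 3 entries, a list of its own where there are three numbers: the shift along the tool's x, y, z in mm, then the turn, a rotation vector about the tool's x, y, z in units of 10 degrees (1.0 is 10 degrees), then the closure, from -1 (fully open) to 1 (shut). In form: [[[dx, dy, dz], [ax, ay, az], gripper], ...]. A call has 1 to 5 rows; each row is the pose to reach, as a shift and turn from the pose commanded when the call began, along the tool's axes at that moment; what a row does not reach only later rows make up. A row lasts 1/8 s, in which the tool goes at most 62.5 mm and 10.7 degrees, less where a joint would pass 70% of its speed; a pose out of reach is approached as far as the arm can. A call with a gripper value outside its range is refused whole. The fingers move at their own pace and stop on an object; "squeeze" is the grip in N (left out, the last holds). Time passes only in rows, so rows that repeat a pose let the fingers close. It gives the time, the measured TCP pose, the force, the opening and the grip force at its end, in the units of the state.
- env.get_state(): the state, without advancing time (a new reading comes with each control period).
- env.read_camera(name): name is "side" or "top" or "wrist"; returns a dict with "pixels" (480x640x3 uint8, red, green, blue), "fovy" (degrees; the focal length in pixels is half the picture's height over the tangent of half this angle, whatever the lens; pixels are square), "cx", "cy" (the principal point, pixels), "extrinsics" (4x4, takes a point from world to camera coordinates); the wrist camera has in their place "mount" (4x4, takes a point from camera to tool coordinates, whose origin is the TCP and whose axes are the flange's). Camera axes: x right, y up, looking along -z (the intrinsics and any distortion apply to the point x, -y, -z); pixel columns grow to the right and rows downward; lengths in m; the calibration is good to about 2 mm. A picture is of the moment at which its call begins: read the wrist's pose just before it. There is no depth.
- env.hand_in(): hands the job in; it is judged then, once.
Trained networks look in a picture, given as the dict that the camera call returned (one of the last four; its "shot" number tells which), for a name from the list of things; names that differ only in an ending like _2 or _b are one class to them, and where a whole thing is asked for, a point or a joint stands for the part that bears it (a point fixed in the world has none). Each returns a list of dicts, best first, with "confidence" (0 to 1); they miss things now and then, are a little off and sometimes report something else, mostly with a low value. They report only what shows in the picture. A call takes as long as a camera call.
- env.spot_in(thing, picture): "centre" ([x, y, z] in m, in world coordinates, good to about 4 mm: the middle of the surface that is visible of it).
- env.regions_of(thing, picture): "mask" (480x640 bool, what is visible of it).
- env.landmark_of(thing, picture): "centre" ([x, y, z] in m, in world coordinates, good to about 4 mm: a listed point, or the origin of a listed thing).
The state is a dict: "clock": time; "joint_pos": joint angles; "qvel": joint speeds; "tau": joint torques, N m; "tcp_pos": TCP position; "orientation": TCP orientation; "wrist_force": force on the tool from outside, world axes, zero at the start; "ft_torque": the same for the moment, N m; "finger_gap": finger opening in m; "grip_force": force on a finger pad.
Only numpy, scipy, OpenCV 4.12 (cv2) and the standard library are available. Lean on these libraries where they do the work, as an engineer would, in place of code of your own. Each camera call takes 0.05 s, during which the arm holds its last target. There are 200 camera calls.

### The job

The stirrer's gearbox housing is press-fitted shut along the seam on its top. Take the steel wedge from the tool rack and work the two halves apart evenly: push it about halfway into the notch at one end of the seam, then go from end to end, pushing it fully home, until both ends are fully open, never opening one end wide while the other is still shut. Touch the housing with the wedge only, and at the end leave the wedge standing fully home in one of the notches.

Things in the scene. Friction and masses are not known exactly. Their poses are not given: they have to be found in the camera images.
- wedge: Wedge hanging tip down, 110 mm tall, 0.14 kg; origin mid-tip, z up, x across its thickness, y along its edge. Steel blade 14 mm wide (y), 3 mm thick (x) at the tip, both faces tapering to 16 mm thick at 44 mm, straight to 50; flat collar 30 (x) by 40 (y) mm from 50 to 56 mm; black handle of rectangular section 16 (x) by 24 (y) mm from 56 to 110 mm: grip it there.
- tool_rack: Low dark steel rack, fixed, 60 (x) by 206 (y) mm, top 62 mm above the table; origin mid-underside. Three square 21 mm holes at y = -75, 0, 75 mm; the wedge hangs by its collar in any one, tip 12 mm above the table, free when lifted over 50 mm. The other two tools (tops 122 mm above the table) are not needed: round handle and collar; thin stem with crossbar.
- housing: Cradle plate, fixed, 108 (x) by 150 (y) by 8 mm; origin mid-underside. On it the grey-painted housing, 76 (x) by 130 (y) mm, flat top 73 mm above the table. Its two halves meet in a seam along y at x = 0, with notches at y = +45 (left) and -45 mm (right), each 26 mm long: a V mouth 16 mm wide, narrowing over 6 mm depth to a 4 mm slot down to the plate.
- left_near (a point): Point on the near (-x) half in the middle of the left notch, on the seam face at top level; x across the seam, y along it, turning with the half. It meets left_far while shut; their distance is how far this end is open. The wedge (its y along the seam) pushed straight down here with about 5 to 15 N drives the halves apart at this end alone; friction keeps them so.
- left_far (a point): The same on the far (+x) half: partner of left_near. How far an end opens depends on how far the wedge's tip is below the flat top: from about 10 mm on it begins to open; at 28 mm (halfway) about 5.5 mm; at 50 mm (fully home, collar down on the top) about 12 mm.
- right_near (a point): Point on the near (-x) half in the middle of the right notch, on the seam face at the level of the top, 73 mm above the table; it meets right_far while this end is shut, and their distance is how far it is open. Works like the left end.
- right_far (a point): The same on the far (+x) half: partner of right_near. A tall round vessel stands at the back right of the table (nearest about 0.67 m from the base axis): draw the arm in before swinging past it.

How it is judged:
On the way, in this order (a step that is already met when the one before it is completed fails the run):
1. the wedge has opened one end of the seam by more than 3 mm while the other is still shut (under 3 mm) (contact force between wedge and housing above 0.3 N and ((distance between left_near and left_far above 0.003 m and distance between right_near and right_far below 0.003 m) or (distance between right_near and right_far above 0.003 m and distance between left_near and left_far below 0.003 m))), for 0.05 s.
2. with the wedge, the other end too is open by more than 3 mm (contact force between wedge and housing above 0.3 N and distance between left_near and left_far above 0.003 m and distance between right_near and right_far above 0.003 m), for 0.05 s.
At the end, for the whole second after the job is handed in: both ends of the seam are open by more than 9 mm; the wedge stands still and upright (within 11 degrees) in one of the two notches, its tip within about 13 mm of fully home (distance between left_near and left_far above 0.009 m and distance between right_near and right_far above 0.009 m and z of wedge in the frame of housing below 0.036 m and horizontal distance between wedge and housing between 0.025 and 0.065 m and angle between wedge's own z axis and vertical below 0.2 rad and linear speed of wedge below 0.02 m/s); the robot touches nothing.
It fails at once if one end of the seam is more than 9 mm open while the other is still shut (under 2.5 mm) ((distance between left_near and left_far above 0.009 m and distance between right_near and right_far below 0.0025 m) or (distance between right_near and right_far above 0.009 m and distance between left_near and left_far below 0.0025 m)).
It fails at once if the fingers or the arm push on the housing (more than 2 N) (contact force between any of the fingers, the arm and housing above 2 N).
It also fails if it takes over 58 s, if anything falls off the work surface, if the arm or the gripper's body presses on something with over 40 N, if the wrist force passes 120 N, or if a joint passes its speed limit or range.

## Working session

There is one attempt and no reset: what is moved stays moved. The work goes in short steps, Python scripts to look and compute and a tool call to move; the robot and the scene stay as the last step left them, time stands still between calls to the robot, and variables do not carry over. Pictures are saved under pics/ and viewed, at most 12 in all, crops included, and the job is handed in when it is done.

Besides the shell and the picture viewer there is one more tool, called after ">>>" by a JSON object that holds its "fn" and its "kwargs", one argument or row to a line. move_arm: Moves the arm, as the interface text tells. Its arguments: {"type":"object","properties":{"targets":{"type":"array","items":{"type":"array"}},"squeeze":{"type":"number"}},"required":["targets"]}

```bash
mkdir -p pics; ls; python3 - <<'E'
from workcell import env
import cv2,numpy as np
s=env.get_state();print(s)
for n in ["top","side"]:
    p=env.read_camera(n);cv2.imwrite(f"pics/{n}0.png",p["pixels"][:,:,::-1])
    print(n,p["fovy"],p["cx"],p["cy"],np.round(p["extrinsics"],4).tolist(),[k for k in p])
    for t in ["wedge","tool_rack","housing","left_near","left_far","right_near","right_far"]:
        for r in env.landmark_of(t,p)[:2]: print(t,np.round(r["centre"],4),round(r["confidence"],2))
    for t in ["wedge","housing"]:
        for r in env.spot_in(t,p)[:2]: print("spot",t,np.round(r["centre"],4),round(r["confidence"],2))
E
```

```text
pics
{'clock': 0.0, 'joint_pos': array([-1.46062129e+00,  3.14045208e-01,  4.49685514e-02,  1.30359532e+00,
       -3.03461992e-05,  1.43119124e+00]), 'qvel': array([-0.00069342,  0.00066692, -0.00041491, -0.00105279, -0.00047565,
       -0.0016893 ]), 'tau': array([-2.41104724e-03, -4.80622780e+01,  2.98534906e+01,  1.94676616e-02,
       -4.97706640e-05, -2.61539931e-06]), 'tcp_pos': array([ 0.14205646, -0.55664388,  0.23037912]), 'orientation': array([-9.37946699e-04,  9.92210930e-01,  1.24565610e-01, -1.37183243e-06]), 'wrist_force': array([0.51793495, 0.74245634, 0.65508226]), 'ft_torque': array([-0.01513403, -0.00941328,  0.00050551]), 'grip_force': 0.0, 'finger_gap': 0.08531073922068975}
top 42.36887626664918 314.3409688063422 237.71040548710536 [[-0.0128, -0.9997, -0.0187, 0.0098], [0.9851, -0.0158, 0.1715, -0.4549], [-0.1718, -0.0162, 0.985, -1.2355], [0.0, 0.0, 0.0, 1.0]] ['pixels', 'fovy', 'cx', 'cy', 'extrinsics', 'shot']
wedge [ 0.4502 -0.1881  0.0142] 0.6
tool_rack [ 0.4486 -0.2689  0.0014] 0.75
housing [ 0.4445  0.2452 -0.0019] 0.73
left_near [0.4492 0.2921 0.0719] 0.86
left_near [ 0.4482 -0.2648  0.0033] 0.5
left_far [0.4522 0.2921 0.0739] 0.83
right_near [0.4328 0.2038 0.0783] 0.95
right_far [0.4392 0.2049 0.076 ] 0.94
right_far [ 0.4494 -0.1916  0.0165] 0.61
spot wedge [ 0.4435 -0.183   0.0823] 0.88
spot housing [0.432  0.2409 0.0749] 0.73
side 50.21802616106482 317.9005215510993 246.60827703989725 [[0.995, -0.0994, 0.0132, -0.4382], [0.0491, 0.5978, 0.8002, -0.0874], [-0.0874, -0.7955, 0.5997, -1.0229], [0.0, 0.0, 0.0, 1.0]] ['pixels', 'fovy', 'cx', 'cy', 'extrinsics', 'shot']
housing [0.4409 0.2496 0.0041] 0.55
left_near [0.4499 0.2934 0.0699] 0.83
left_far [0.4483 0.2959 0.0715] 0.69
right_near [0.4322 0.2076 0.0774] 0.61
right_far [0.44   0.2012 0.0747] 0.87
spot wedge [ 0.4446 -0.1992  0.0895] 0.88
spot housing [0.435  0.1956 0.058 ] 0.6
```

View pics/top0.png

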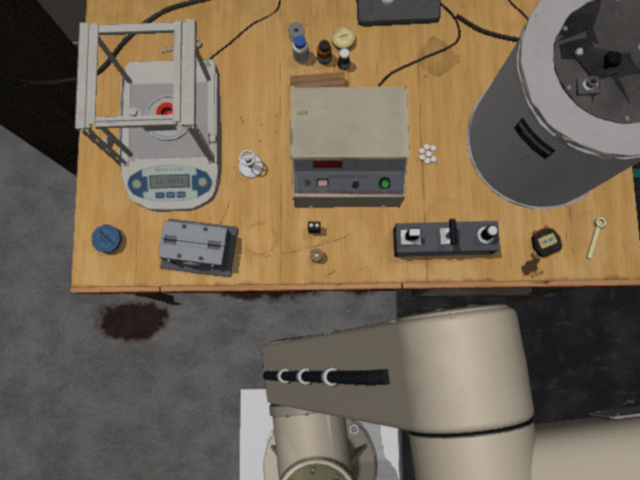

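View pics/side0.png

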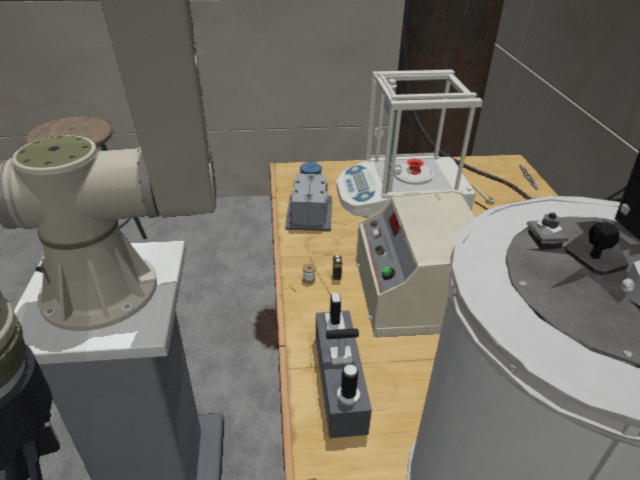

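```bash
cat > h.py <<'E'
from workcell import env
import cv2,numpy as np
from scipy.spatial.transform import Rotation as R
def pose():
    s=env.get_state(); q=s["orientation"]
    return np.array(s["tcp_pos"]),R.from_quat([q[1],q[2],q[3],q[0]]),s
def goto(x,y,z,yaw):
    "shift mm and turn (10deg) to reach TCP x,y,z, tool down, tool x at yaw deg"
    p,r,s=pose()
    t=R.from_euler("z",yaw,degrees=True)*R.from_quat([1,0,0,0])
    print("clock",s["clock"],"pos",p.round(4),"F",s["wrist_force"].round(1),"gap",round(s["finger_gap"],4))
    print("shift",np.round(r.inv().apply(np.array([x,y,z])-p)*1000,1).tolist(),"turn",np.round((r.inv()*t).as_rotvec(degrees=True)/10,3).tolist())
def wrist(name):
    p,r,s=pose(); c=env.read_camera("wrist")
    if name: cv2.imwrite(f"pics/{name}.png",c["pixels"][:,:,::-1])
    T=np.eye(4);T[:3,:3]=r.as_matrix();T[:3,3]=p
    c["W"]=T@c["mount"]; return c
def ray(c,u,v,z):
    "world point at height z seen at pixel"
    f=240/np.tan(np.radians(c["fovy"])/2)
    d=np.array([(u-c["cx"])/f,-(v-c["cy"])/f,-1.])
    W=c["W"] if "W" in c else np.linalg.inv(c["extrinsics"])
    d=W[:3,:3]@d;o=W[:3,3];return o+d*(z-o[2])/d[2]
E
python3 - <<'E'
from h import *
goto(.445,-.19,.25,90)
p,r,s=pose();c=env.read_camera("wrist");print(np.round(c["mount"],3),c["fovy"])
E
```

```text
clock 1.0 pos [ 0.1421 -0.5572  0.2313] F [0.  0.3 0.5] gap 0.0856
shift [384.3, -280.9, -18.7] turn [0.0, 0.001, -7.569]
[[ 0.001  0.951  0.31   0.079]
 [ 1.    -0.001 -0.     0.001]
 [ 0.     0.31  -0.951 -0.143]
 [ 0.     0.     0.     1.   ]] 60.7050077417151
```

>>> {"fn": "move_arm", "kwargs": {
  "targets": [
    [[77, -56, -19], [0, 0, -1.0], -1],
    [[130, -95, -19], [0, 0, -2], -1],
    [[180, -132, -19], [0, 0, -3], -1],
    [[230, -168, -19], [0, 0, -4], -1],
    [[280, -205, -19], [0, 0, -5], -1]
  ]
}}

```text
clock: 1.68
tcp_pos: [0.341, -0.3156, 0.2505]
orientation: [0.001, 0.845, 0.534, 0.0]
wrist_force: [1.5, -1.3, -0.5]
finger_gap: 0.0853
grip_force: 0.0
```

```bash
python3 -c "
from h import *
goto(.445,-.19,.25,90)"
```

```text
clock 1.675 pos [ 0.341  -0.3156  0.2505] F [ 1.5 -1.3 -0.5] gap 0.0853
shift [158.1, 40.1, 0.5] turn [0.006, 0.004, -2.539]
```

>>> {"fn": "move_arm", "kwargs": {
  "targets": [
    [[55, 14, 0], [0, 0, -0.9], -1],
    [[100, 25, 0], [0, 0, -1.8], -1],
    [[125, 31, 0], [0, 0, -2.57], -1],
    [[125, 31, 0], [0, 0, -2.57], -1],
    [[125, 31, 0], [0, 0, -2.57], -1]
  ]
}}

```text
clock: 2.3
tcp_pos: [0.4218, -0.2183, 0.2502]
orientation: [0.0, 0.708, 0.707, -0.0]
wrist_force: [-0.7, -0.2, -0.5]
finger_gap: 0.0854
grip_force: 0.0
```

```bash
python3 - <<'E'
from h import *
goto(.445,-.19,.25,90)
c=wrist("w1")
for t in ["wedge","tool_rack"]:
    for r in env.landmark_of(t,c)[:2]: print(t,np.round(r["centre"],4),round(r["confidence"],2))
    for r in env.spot_in(t,c)[:2]: print("spot",t,np.round(r["centre"],4),round(r["confidence"],2))
for r in env.regions_of("wedge",c)[:1]:
    m=r["mask"].astype(np.uint8);q=cv2.minAreaRect(cv2.findNonZero(m));print(q,cv2.boundingRect(m))
print(np.round(c["W"],3).tolist())
E
```

```text
clock 2.3 pos [ 0.4218 -0.2183  0.2502] F [-0.7 -0.2 -0.5] gap 0.0854
shift [28.3, 23.1, 0.1] turn [-0.001, 0.002, -0.009]
wedge [ 0.4482 -0.1936  0.0138] 0.58
spot wedge [ 0.4452 -0.1882  0.0877] 0.94
tool_rack [ 0.4449 -0.2624 -0.0011] 0.89
spot tool_rack [ 0.4473 -0.2396  0.0608] 0.91
((351.0, 172.5), (55.0, 38.0), 90.0) (332, 145, 39, 56)
[[1.0, 0.001, 0.001, 0.422], [-0.001, 0.951, 0.31, -0.14], [-0.0, -0.31, 0.951, 0.393], [0.0, 0.0, 0.0, 1.0]]
```

View pics/w1.png

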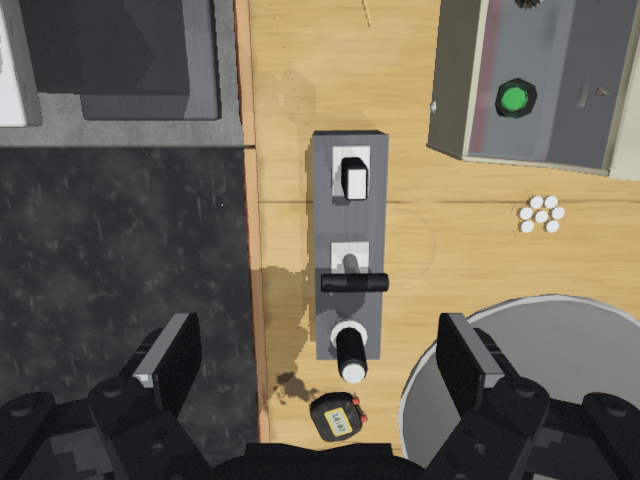

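```bash
python3 - <<'E'
from h import *
c=wrist(None)
for u,v,z in [(357.5,182,.122),(346,198,.122),(368,198,.122),(351.5,171,.068),(313,132,.062),(387,132,.062),(317,360,.062),(380,360,.062)]: print(u,v,ray(c,u,v,z).round(4))
a=(ray(c,313,132,.062)+ray(c,387,132,.062)-ray(c,317,360,.062)-ray(c,380,360,.062))/2
print(np.degrees(np.arctan2(-a[0],a[1])))
x,y=.4475,-.19
goto(x,y,.073+.012,90)
E
```

```text
357.5 182 [ 0.448  -0.1902  0.122 ]
346 198 [ 0.4406 -0.2011  0.122 ]
368 198 [ 0.4554 -0.2011  0.122 ]
351.5 171 [ 0.4482 -0.1915  0.068 ]
313 132 [ 0.4178 -0.1618  0.062 ]
387 132 [ 0.4758 -0.1619  0.062 ]
317 360 [ 0.4205 -0.3703  0.062 ]
380 360 [ 0.4798 -0.3703  0.062 ]
0.9242672045691965
clock 2.65 pos [ 0.4217 -0.2184  0.2502] F [-0.  -0.3 -0.9] gap 0.0855
shift [28.5, 25.7, 165.2] turn [-0.0, 0.001, -0.008]
```

>>> {"fn": "move_arm", "kwargs": {
  "targets": [
    [[27.4, 26.3, 40], [0, 0, -0.1], -1],
    [[27.4, 26.3, 85], [0, 0, -0.1], -1],
    [[27.4, 26.3, 130], [0, 0, -0.1], -1],
    [[27.4, 26.3, 173], [0, 0, -0.1], -1],
    [[27.4, 26.3, 173], [0, 0, -0.1], -1]
  ]
}}

```text
clock: 3.28
tcp_pos: [0.4457, -0.189, 0.0744]
orientation: [-0.003, 0.701, 0.713, -0.001]
wrist_force: [-0.5, -0.2, 0.8]
finger_gap: 0.0853
grip_force: 0.0
```

>>> {"fn": "move_arm", "kwargs": {
  "targets": [
    [[0, 0, 0], [0, 0, 0], 0.3],
    [[0, 0, 0], [0, 0, 0], 1],
    [[0, 0, 0], [0, 0, 0], 1],
    [[0, 0, 0], [0, 0, 0], 1],
    [[0, 0, 0], [0, 0, 0], 1]
  ],
  "squeeze": 70
}}

```text
clock: 3.9
tcp_pos: [0.449, -0.191, 0.0782]
orientation: [0.001, 0.701, 0.713, 0.0]
wrist_force: [-0.4, -0.9, 5.3]
finger_gap: 0.0153
grip_force: 69.0
```

```bash
python3 - <<'E'
from h import *
goto(.448,-.191,.077,91)
c=wrist("w2")
E
```

```text
clock 3.9 pos [ 0.449  -0.191   0.0782] F [-0.4 -0.9  5.3] gap 0.0153
shift [-0.0, -1.1, 1.2] turn [0.009, 0.007, 0.001]
```

View pics/w2.png

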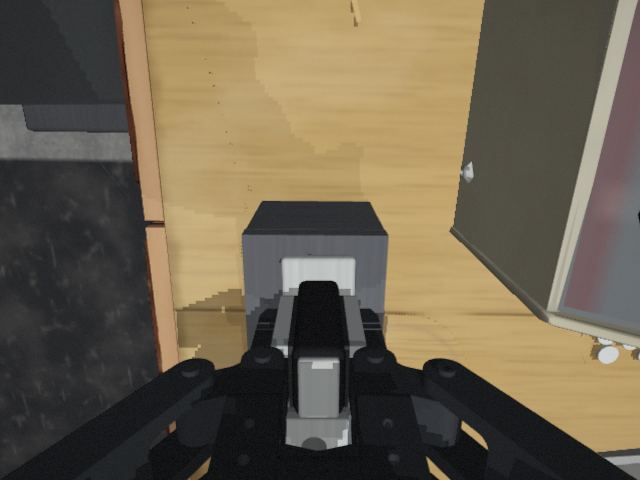

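>>> {"fn": "move_arm", "kwargs": {
  "targets": [
    [[0, 0, -30], [0, 0, 0], 1],
    [[0, 0, -60], [0, 0, 0], 1],
    [[0, 0, -110], [0, 0, 0], 1],
    [[20, -20, -160], [0, 0, 0], 1],
    [[60, -48, -162], [0, 0, 0], 1]
  ]
}}

```text
clock: 4.58
tcp_pos: [0.4014, -0.1327, 0.2428]
orientation: [0.004, 0.701, 0.713, 0.001]
wrist_force: [-0.1, 0.7, -2.6]
finger_gap: 0.015
grip_force: 68.8
```

>>> {"fn": "move_arm", "kwargs": {
  "targets": [
    [[50, 0, 0], [0, 0, 0.2], 1],
    [[100, 0, 0], [0, 0, 0.4], 1],
    [[150, 0, 0], [0, 0, 0.6], 1],
    [[200, 0, 0], [0, 0, 0.8], 1],
    [[240, 0, 0], [0, 0, 1.0], 1]
  ]
}}

```text
clock: 5.2
tcp_pos: [0.3945, 0.1104, 0.2391]
orientation: [0.0, 0.76, 0.649, 0.0]
wrist_force: [0.1, -0.2, -1.8]
finger_gap: 0.0153
grip_force: 68.7
```

>>> {"fn": "move_arm", "kwargs": {
  "targets": [
    [[0, 0, 0], [0, 0, 0], 1],
    [[0, 0, 0], [0, 0, 0], 1],
    [[0, 0, 0], [0, 0, 0], 1]
  ]
}}

```text
clock: 5.58
tcp_pos: [0.3952, 0.1077, 0.2391]
orientation: [0.0, 0.761, 0.649, -0.0]
wrist_force: [-0.2, 0.1, -1.6]
finger_gap: 0.0154
grip_force: 68.7
```

```bash
python3 - <<'E'
from h import *
goto(.4,.12,.24,81)
c=wrist("w3")
for t in ["housing","left_near","left_far","right_near","right_far","wedge"]:
    for r in env.landmark_of(t,c)[:2]: print(t,np.round(r["centre"],4),round(r["confidence"],2))
f=240/np.tan(np.radians(c["fovy"])/2)
for P in [(.450,.2925,.073),(.436,.2043,.073)]:
    q=np.linalg.inv(c["W"])@np.array([*P,1]);print("pix",c["cx"]+f*q[0]/-q[2],c["cy"]+f*q[1]/q[2])
E
```

```text
clock 5.575 pos [0.3952 0.1077 0.2391] F [-0.2  0.1 -1.6] gap 0.0154
shift [12.9, 2.8, -0.9] turn [-0.001, 0.002, -0.007]
housing [0.4385 0.2494 0.0016] 0.9
right_near [0.4341 0.2062 0.0716] 0.93
right_far [0.4359 0.2038 0.0748] 0.71
wedge [0.397  0.1067 0.1731] 0.71
pix 357.7146637264509 -84.8723840247994
pix 353.94623267721124 67.7288566676605
```

View pics/w3.png

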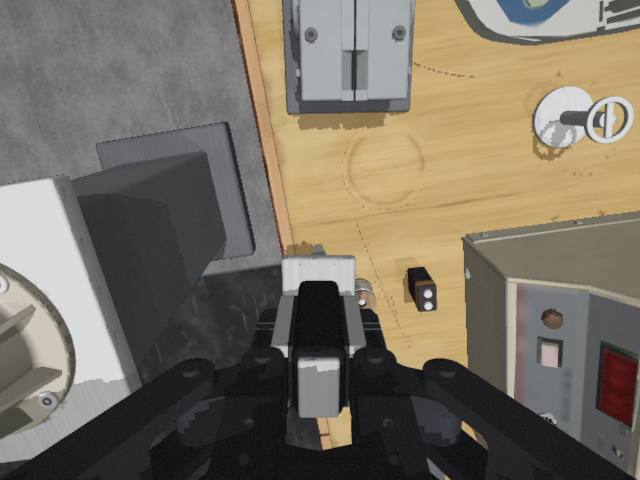

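```bash
python3 -c "
from h import *
goto(.4277,.155,.24,81)"
```

```text
clock 5.925 pos [0.3952 0.1082 0.2391] F [ 0.5 -0.4 -1.3] gap 0.0154
shift [51.3, 24.7, -0.9] turn [0.0, 0.001, -0.004]
```

>>> {"fn": "move_arm", "kwargs": {
  "targets": [
    [[25, 12, 0], [0, 0, 0], 1],
    [[51, 25, 0], [0, 0, 0], 1],
    [[51, 25, 0], [0, 0, 0], 1],
    [[51, 25, 0], [0, 0, 0], 1]
  ]
}}

```text
clock: 6.42
tcp_pos: [0.4273, 0.1548, 0.2389]
orientation: [-0.0, 0.76, 0.65, -0.001]
wrist_force: [0.7, -0.6, -1.7]
finger_gap: 0.0151
grip_force: 68.7
```

```bash
python3 - <<'E'
from h import *
goto(.436,.2045,.16,81)
c=wrist("w4")
for t in ["housing","left_near","left_far","right_near","right_far","wedge"]:
    for r in env.landmark_of(t,c)[:1]: print(t,np.round(r["centre"],4),round(r["confidence"],2))
f=240/np.tan(np.radians(c["fovy"])/2)
for P in [(.450,.2925,.073),(.436,.2043,.073)]:
    q=np.linalg.inv(c["W"])@np.array([*P,1]);print("pix",c["cx"]+f*q[0]/-q[2],c["cy"]+f*q[1]/q[2])
for uv in [(320,60),(340,60),(320,200),(340,200)]: print(ray(c,*uv,.073).round(4))
E
```

```text
clock 6.425 pos [0.4273 0.1548 0.2389] F [ 0.7 -0.6 -1.7] gap 0.0151
shift [50.5, 0.9, 78.8] turn [-0.006, 0.004, 0.002]
housing [0.4376 0.2489 0.0005] 0.64
left_near [0.4516 0.2926 0.071 ] 0.79
left_far [0.4489 0.2907 0.0752] 0.9
right_near [0.433  0.2056 0.0719] 0.7
right_far [0.4348 0.2012 0.0735] 0.61
wedge [0.4266 0.1545 0.1704] 0.98
pix 319.6284912340813 6.849673460132664
pix 319.33978097363274 143.08139138729462
[0.4452 0.26   0.073 ]
[0.4589 0.2579 0.073 ]
[0.4299 0.1618 0.073 ]
[0.4451 0.1595 0.073 ]
```

View pics/w4.png

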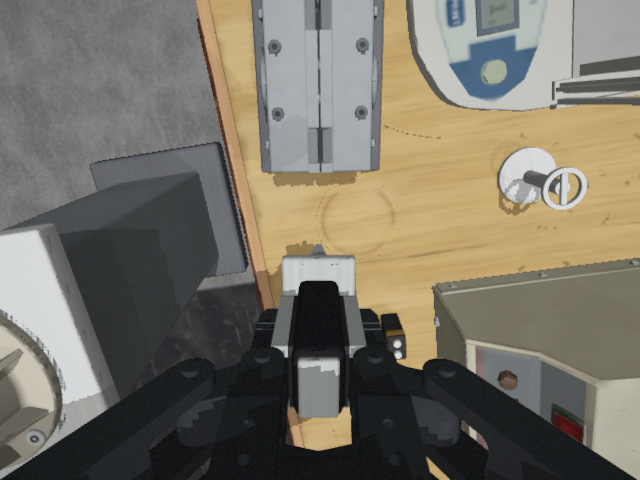

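>>> {"fn": "move_arm", "kwargs": {
  "targets": [
    [[49.5, 0.5, 0], [0, 0, 0], 1],
    [[49.5, 0.5, 40], [0, 0, 0], 1],
    [[49.5, 0.5, 80], [0, 0, 0], 1],
    [[49.5, 0.5, 92], [0, 0, 0], 1],
    [[49.5, 0.5, 92], [0, 0, 0], 1]
  ]
}}

```text
clock: 7.4
tcp_pos: [0.4357, 0.2036, 0.1471]
orientation: [-0.0, 0.76, 0.649, -0.001]
wrist_force: [0.8, 0.1, -1.9]
finger_gap: 0.0153
grip_force: 68.7
```

```bash
python3 - <<'E'
from h import *
goto(.4355,.2035,.111,81)
c=wrist(None);d=env.read_camera("side")
cv2.imwrite("pics/w5.png",np.vstack([cv2.resize(c["pixels"][130:430,170:470],(600,300)) if 0 else c["pixels"][150:350,170:470],cv2.resize(d["pixels"][150:250,250:400],(300,200),interpolation=2)])[:,:,::-1])
E
```

```text
clock 7.4 pos [0.4357 0.2036 0.1471] F [ 0.8  0.1 -1.9] gap 0.0153
shift [-0.2, -0.2, 36.1] turn [-0.006, 0.004, -0.001]
```

View pics/w5.png

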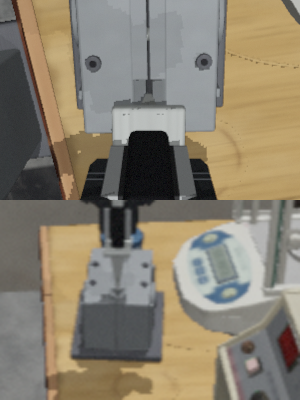

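>>> {"fn": "move_arm", "kwargs": {
  "targets": [
    [[0, 0, 10], [0, 0, 0], 1],
    [[0, 0, 16], [0, 0, 0], 1],
    [[0, 0, 22], [0, 0, 0], 1],
    [[0, 0, 26], [0, 0, 0], 1],
    [[0, 0, 26], [0, 0, 0], 1]
  ]
}}

```text
clock: 8.12
tcp_pos: [0.4363, 0.204, 0.121]
orientation: [0.0, 0.76, 0.65, 0.0]
wrist_force: [1.3, 0.2, -1.1]
finger_gap: 0.0152
grip_force: 68.8
```

>>> {"fn": "move_arm", "kwargs": {
  "targets": [
    [[0, 0, 4], [0, 0, 0], 1],
    [[0, 0, 7], [0, 0, 0], 1],
    [[0, 0, 10], [0, 0, 0], 1],
    [[0, 0, 10], [0, 0, 0], 1]
  ]
}}

```text
clock: 8.62
tcp_pos: [0.4361, 0.2039, 0.1108]
orientation: [0.0, 0.76, 0.65, -0.0]
wrist_force: [0.8, 0.9, 1.1]
finger_gap: 0.0152
grip_force: 69.0
```

```bash
python3 - <<'E'
from h import *
goto(.4355,.2035,.111,81)
c=wrist(None)
for t in ["left_near","left_far","right_near","right_far","wedge"]:
    for r in env.landmark_of(t,c)[:1]: print(t,np.round(r["centre"],4),round(r["confidence"],2))
d=env.read_camera("top")
for t in ["right_near","right_far","wedge"]:
    for r in env.landmark_of(t,d)[:1]: print(t,np.round(r["centre"],4),round(r["confidence"],2))
cv2.imwrite("pics/w6.png",np.vstack([c["pixels"][0:330,160:480]])[:,:,::-1])
E
```

```text
clock 8.625 pos [0.4361 0.2039 0.1108] F [0.8 0.9 1.1] gap 0.0152
shift [-0.5, -0.5, -0.2] turn [-0.0, 0.001, 0.001]
left_near [0.454  0.2906 0.0734] 0.79
left_far [0.4492 0.2934 0.074 ] 0.76
wedge [0.4337 0.2034 0.0447] 0.82
right_near [0.4342 0.207  0.0779] 0.66
right_far [0.4425 0.203  0.0757] 0.79
```

View pics/w6.png

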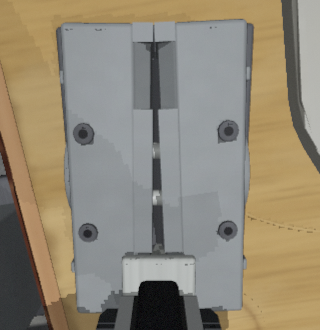

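```bash
python3 - <<'E'
from h import *
c=wrist(None)
p,r,s=pose()
for u,v in [(315,75),(313,45),(316,150),(316,245)]:
    P=ray(c,u,v,.073);print(P.round(4),r.inv().apply(P-p)*1000)
E
```

```text
[0.4488 0.2923 0.073 ] [89.38656462 -1.08768033 37.91280142]
[0.4498 0.3036 0.073 ] [100.63318352  -1.87005442  37.91120914]
[0.4445 0.2623 0.073 ] [59.0734344  -0.71316206 37.917377  ]
[0.4376 0.2193 0.073 ] [15.45239217 -0.76513334 37.92405807]
```

>>> {"fn": "move_arm", "kwargs": {
  "targets": [
    [[0, 0, -10], [0, 0, 0], 1],
    [[0, 0, -25], [0, 0, 0], 1],
    [[0, 0, -40], [0, 0, 0], 1],
    [[0, 0, -40], [0, 0, 0], 1],
    [[0, 0, -40], [0, 0, 0], 1]
  ]
}}

```text
clock: 9.8
tcp_pos: [0.4359, 0.2039, 0.1512]
orientation: [0.0, 0.76, 0.65, 0.0]
wrist_force: [0.2, 0.9, -2.0]
finger_gap: 0.0152
grip_force: 68.9
```

>>> {"fn": "move_arm", "kwargs": {
  "targets": [
    [[45, -0.5, 0], [0, 0, 0], 1],
    [[88.5, -1, 0], [0, 0, 0], 1],
    [[88.5, -1, 0], [0, 0, 0], 1],
    [[88.5, -1, 6], [0, 0, 0], 1],
    [[88.5, -1, 14], [0, 0, 0], 1]
  ]
}}

```text
clock: 10.42
tcp_pos: [0.4484, 0.2905, 0.1363]
orientation: [-0.0, 0.761, 0.649, -0.001]
wrist_force: [-0.2, -0.1, -1.9]
finger_gap: 0.0152
grip_force: 68.9
```

>>> {"fn": "move_arm", "kwargs": {
  "targets": [
    [[0, 0, 6], [0, 0, 0], 1],
    [[0, 0, 12], [0, 0, 0], 1],
    [[0, 0, 18], [0, 0, 0], 1],
    [[0, 0, 24], [0, 0, 0], 1],
    [[0, 0, 26], [0, 0, 0], 1]
  ]
}}

```text
clock: 11.05
tcp_pos: [0.4494, 0.2917, 0.1112]
orientation: [0.0, 0.76, 0.65, 0.001]
wrist_force: [0.0, -1.3, 5.0]
finger_gap: 0.0151
grip_force: 69.7
```

>>> {"fn": "move_arm", "kwargs": {
  "targets": [
    [[0, 0, 5], [0, 0, 0], 1],
    [[0, 0, 10], [0, 0, 0], 1],
    [[0, 0, 15], [0, 0, 0], 1],
    [[0, 0, 20], [0, 0, 0], 1],
    [[0, 0, 20], [0, 0, 0], 1]
  ]
}}

```text
clock: 11.68
tcp_pos: [0.4486, 0.2914, 0.0902]
orientation: [-0.0, 0.76, 0.65, -0.0]
wrist_force: [2.3, 0.9, -2.2]
finger_gap: 0.0153
grip_force: 68.7
```

```bash
python3 - <<'E'
from h import *
goto(.4494,.2917,.0892,81)
for n in ["top","side"]:
  c=env.read_camera(n)
  for t in ["left_near","left_far","right_near","right_far","wedge"]:
    for r in env.landmark_of(t,c)[:1]: print(t,np.round(r["centre"],4),round(r["confidence"],2))
E
```

```text
clock 11.675 pos [0.4486 0.2914 0.0902] F [ 2.3  0.9 -2.2] gap 0.0153
shift [0.4, 0.7, 1.0] turn [-0.004, 0.002, 0.001]
left_near [0.4426 0.2948 0.0696] 0.83
left_far [0.4574 0.292  0.0752] 0.55
right_near [0.4321 0.2088 0.0753] 0.63
right_far [0.442  0.2037 0.0747] 0.8
wedge [0.4472 0.2947 0.0249] 0.62
left_near [0.4458 0.2923 0.0726] 0.62
left_far [0.457  0.289  0.0727] 0.77
right_near [0.4326 0.2092 0.0751] 0.73
right_far [0.4383 0.2021 0.0723] 0.91
wedge [0.4443 0.2943 0.0239] 0.69
```

>>> {"fn": "move_arm", "kwargs": {
  "targets": [
    [[0, 0, -10], [0, 0, 0], 1],
    [[0, 0, -30], [0, 0, 0], 1],
    [[0, 0, -50], [0, 0, 0], 1],
    [[0, 0, -62], [0, 0, 0], 1],
    [[0, 0, -62], [0, 0, 0], 1]
  ]
}}

```text
clock: 12.9
tcp_pos: [0.4492, 0.2918, 0.1543]
orientation: [0.0, 0.76, 0.65, 0.001]
wrist_force: [0.3, -0.2, -1.3]
finger_gap: 0.0155
grip_force: 68.9
```

```bash
python3 - <<'E'
from h import *
goto(.4358,.2037,.150,81)
c=wrist(None);cv2.imwrite("pics/w7.png",c["pixels"][0:400,100:540][:,:,::-1])
E
```

```text
clock 12.9 pos [0.4492 0.2918 0.1543] F [ 0.3 -0.2 -1.3] gap 0.0155
shift [-89.1, 0.5, 4.2] turn [0.008, -0.006, 0.002]
```

View pics/w7.png

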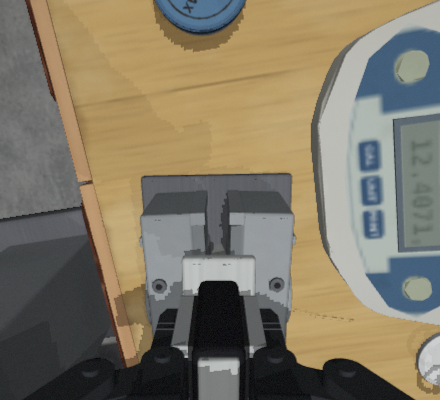

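>>> {"fn": "move_arm", "kwargs": {
  "targets": [
    [[-45, 0.2, 0], [0, 0, 0], 1],
    [[-88.5, 0.5, 0], [0, 0, 0], 1],
    [[-88.5, 0.5, 0], [0, 0, 0], 1],
    [[-88.5, 0.5, 8], [0, 0, 0], 1],
    [[-88.5, 0.5, 20], [0, 0, 0], 1]
  ]
}}

```text
clock: 13.58
tcp_pos: [0.4358, 0.2047, 0.1323]
orientation: [0.0, 0.76, 0.65, 0.0]
wrist_force: [0.7, 0.3, -2.0]
finger_gap: 0.0155
grip_force: 68.9
```

>>> {"fn": "move_arm", "kwargs": {
  "targets": [
    [[0, 0, 8], [0, 0, 0], 1],
    [[0, 0, 16], [0, 0, 0], 1],
    [[0, 0, 24], [0, 0, 0], 1],
    [[0, 0, 30], [0, 0, 0], 1],
    [[0, 0, 35], [0, 0, 0], 1]
  ]
}}

```text
clock: 14.2
tcp_pos: [0.436, 0.2042, 0.0984]
orientation: [0.0, 0.76, 0.65, 0.001]
wrist_force: [0.1, 1.4, 4.8]
finger_gap: 0.0154
grip_force: 69.7
```

>>> {"fn": "move_arm", "kwargs": {
  "targets": [
    [[0, 0, 5], [0, 0, 0], 1],
    [[0, 0, 9], [0, 0, 0], 1],
    [[0, 0, 9], [0, 0, 0], 1],
    [[0, 0, 9], [0, 0, 0], 1]
  ]
}}

```text
clock: 14.7
tcp_pos: [0.4357, 0.204, 0.0891]
orientation: [0.0, 0.76, 0.65, 0.0]
wrist_force: [1.3, -0.5, 3.1]
finger_gap: 0.0153
grip_force: 69.4
```

```bash
python3 - <<'E'
from h import *
goto(.4358,.2037,.0892,81)
for n in ["top","side"]:
  c=env.read_camera(n)
  for t in ["left_near","left_far","right_near","right_far","wedge"]:
    for r in env.landmark_of(t,c)[:1]: print(t,np.round(r["centre"],4),round(r["confidence"],2))
E
```

```text
clock 14.7 pos [0.4357 0.204  0.0891] F [ 1.3 -0.5  3.1] gap 0.0153
shift [-0.3, 0.1, -0.1] turn [0.002, -0.0, 0.001]
right_near [0.429  0.2061 0.0751] 0.55
right_far [0.4451 0.2048 0.0769] 0.45
wedge [0.4356 0.2035 0.0238] 0.53
left_near [0.4419 0.2907 0.0683] 0.8
left_far [0.4543 0.2921 0.0722] 0.75
right_near [0.4284 0.2069 0.0724] 0.94
right_far [0.4398 0.2013 0.0715] 0.88
wedge [0.4313 0.2076 0.023 ] 0.65
```

>>> {"fn": "move_arm", "kwargs": {
  "targets": [
    [[0, 0, 0], [0, 0, 0], 0.4],
    [[0, 0, 0], [0, 0, 0], 0],
    [[0, 0, 0], [0, 0, 0], -0.5],
    [[0, 0, 0], [0, 0, 0], -1],
    [[0, 0, 0], [0, 0, 0], -1]
  ]
}}

```text
clock: 15.92
tcp_pos: [0.4354, 0.2039, 0.0891]
orientation: [-0.0, 0.76, 0.65, -0.0]
wrist_force: [-1.4, 0.2, 0.0]
finger_gap: 0.0856
grip_force: 0.0
```

>>> {"fn": "move_arm", "kwargs": {
  "targets": [
    [[0, 0, -20], [0, 0, 0], -1],
    [[0, 0, -60], [0, 0, 0], -1],
    [[0, 0, -110], [0, 0, 0], -1],
    [[0, 0, -150], [0, 0, 0], -1],
    [[0, 0, -150], [0, 0, 0], -1]
  ]
}}

```text
clock: 16.55
tcp_pos: [0.4375, 0.2046, 0.2426]
orientation: [0.001, 0.76, 0.65, 0.003]
wrist_force: [0.7, 0.4, -0.7]
finger_gap: 0.0852
grip_force: 0.0
```

>>> {"fn": "move_arm", "kwargs": {
  "targets": [
    [[0, 0, 0], [0, 0, 0], -1],
    [[0, 0, 0], [0, 0, 0], -1],
    [[0, 0, 0], [0, 0, 0], -1]
  ]
}}

```text
clock: 16.92
tcp_pos: [0.4348, 0.2038, 0.2379]
orientation: [-0.0, 0.76, 0.65, -0.001]
wrist_force: [0.5, -0.1, -0.6]
finger_gap: 0.0855
grip_force: 0.0
```

```bash
python3 - <<'E'
from h import *
goto(.4358,.2037,.24,81)
c=wrist(None);d=env.read_camera("side")
for t in ["left_near","left_far","right_near","right_far","wedge"]:
    for q in (c,d):
        for r in env.landmark_of(t,q)[:1]: print(t,np.round(r["centre"],4),round(r["confidence"],2))
cv2.imwrite("pics/w8.png",np.hstack([c["pixels"][80:480,120:520],cv2.resize(d["pixels"][130:260,250:380],(400,400),interpolation=2)])[:,:,::-1])
E
```

```text
clock 16.925 pos [0.4348 0.2038 0.2379] F [ 0.5 -0.1 -0.6] gap 0.0855
shift [0.1, 1.0, -2.1] turn [-0.012, 0.006, 0.001]
left_near [0.4454 0.2914 0.0708] 0.7
left_near [0.4435 0.2904 0.0698] 0.78
left_far [0.453  0.2895 0.0764] 0.79
left_far [0.4516 0.289  0.0735] 0.77
right_near [0.4298 0.2059 0.0716] 0.97
right_near [0.4282 0.2095 0.0743] 0.82
right_far [0.4415 0.2014 0.0743] 0.8
right_far [0.4404 0.2002 0.0735] 0.66
wedge [0.4358 0.2027 0.0257] 0.72
wedge [0.4293 0.2094 0.0272] 0.92
```

View pics/w8.png

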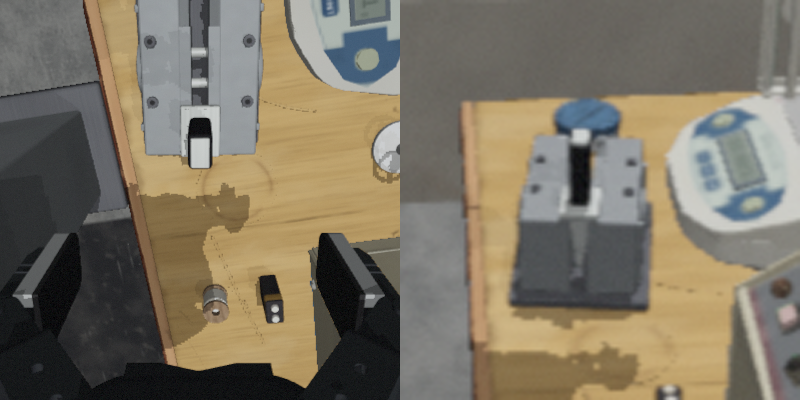

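```bash
python3 - <<'E'
from h import *
c=wrist(None)
n=lambda c,a,b:round(1000*np.linalg.norm(ray(c,*a,.073)-ray(c,*b,.073)),1)
print("now L",n(c,(270,121),(368,121)),"R",n(c,(272,182),(369,182)))
p=np.array([.4273,.1548,.2389]);T=np.eye(4);T[:3,:3]=R.from_quat([.76,.65,0,0]).as_matrix();T[:3,3]=p
c["W"]=T@c["mount"]
print("shut L",n(c,(274,46),(363,44)),"R",n(c,(278,113),(361,112)))
I=c["pixels"]
cv2.imwrite("pics/w9.png",cv2.resize(I[0:200,240:400],(480,600),interpolation=2)[:,:,::-1])
E
```

```text
now L 71.1 R 73.7
shut L 61.2 R 59.8
```

View pics/w9.png

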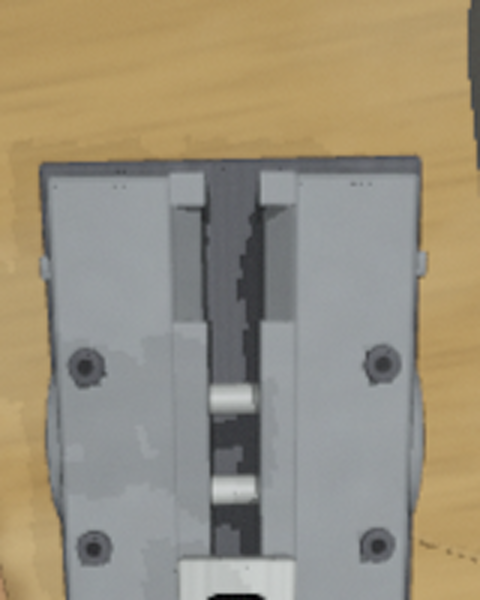

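```bash
python3 -c "
from workcell import env
print(env.hand_in())"
```

```text
the job is handed in; nothing more can be done
None
```

I opened both ends of the seam to about 12–13 mm by my image measurements, left the wedge standing home in the right notch with the arm clear, and handed the job in at about 17 s; the hand-in returned no verdict.

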